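Start a held exposure at the microscope

ROBOT

A 6-joint arm with a two-finger parallel gripper is mounted at the origin on a cart in front of the work surface, level with it; the furniture and walls round the work are solid. World frame = base frame: x ahead of the robot, y to its left, z up, the work surface at z = 0. Lengths are in m, angles in degrees, forces in N, time in s.
With the tool pointing down it reaches from about 0.3 to 0.75 m from the base axis. Payload 8.5 kg.
Tool frame: the origin (TCP) lies midway between the tips of the shut fingers; the grasp point (between the pads) lies 19 mm behind it; z points along the fingers, y is the line along which they close (so a half turn about z gives the same grasp; the last joint's range is limited). The gripper opens to 85 mm and grips with 20 to 120 N. Pads are 22 mm wide; open, the fingers measure 114 mm over their backs; the gripper's body (76 mm by 85 mm) begins 54 mm behind the grasp point. The pads swing forward as they close: fully open they stand 13 mm farther back than shut.
Start: joints at [-81.893, 21.807, 74.336, -0, 83.858, -12.336], TCP at [0.192, -0.515, 0.231] pointing down, gripper open.
Joint ranges: [-178.18, 178.18], [-50.72, 133.34], [12.68, 142.11], [-81.47, 261.47], [9.98, 163.14], [-165.26, 165.26]. Speed limits (degrees/s): [136.94, 136.94, 180, 180, 180, 180].

INTERFACE

Orientations are given as [roll, pitch, yaw] about the fixed x, y, z axes, in that order (R = Rz(yaw) Ry(pitch) Rx(roll)).
In Python, from bench import status, cams, close_job gives the robot as it stands.
- The arm moves only by the tool jog_arm, never from a script. Its argument "targets" is text: rows parted by semicolons, each of 7 numbers parted by spaces: the shift along the world's x, y, z normalised to -1 to 1, where 1 is 500 mm, then the turn, a rotation vector about the world's x, y, z normalised to -1 to 1, where 1 is pi/2 rad, then the opening, from -1 (shut) to 1 (fully open). A call has 1 to 5 rows; each row is the pose to reach, as a shift and turn from the pose commanded when the call began; what a row does not reach only later rows make up. A row lasts 1/10 s, in which the tool goes at most 50 mm and 8.59 degrees, less where a joint would pass 70% of its speed; a pose out of reach is approached as far as the arm can. A call with a number of a shift or a turn outside -1 to 1 is refused whole. A call with a gripper value outside its range is refused whole. The fingers move at their own pace and stop on an object; "grip_force" is the grip in N (left out, the last holds). Time passes only in rows, so rows that repeat a pose let the fingers close. It gives the time, the measured TCP pose, the force, the opening and the grip force at its end, in the units of the state.
- status.get_obs(): the state, without advancing time (a new reading comes with each control period).
- cams.camera(name): name is "scene" or "top"; returns a dict with "img" (420x560x3 uint8, red, green, blue), "K" (3x3 intrinsics, pixels), "xyz" and "orientation" of the camera in the world. Camera axes: x right, y down, z forward; pixel columns grow to the right and rows downward; lengths in m; the calibration is good to about 2 mm. A picture is of the moment at which its call begins. There is no depth.
- close_job(): hands the job in; it is judged then, once.
The state is a dict: "time_s": time; "joint_pos": joint angles; "dq": joint speeds; "joint_torque": joint torques, N m; "position": TCP position; "eef_rot": TCP orientation; "wrist_force": force on the tool from outside, world axes, zero at the start; "ft_torque": the same for the moment, N m; "gripper_width": finger opening in m; "gripper_force": force on a finger pad.
Only numpy, scipy, OpenCV 4.12 (cv2) and the standard library are available. Lean on these libraries where they do the work, as an engineer would, in place of code of your own. Each camera call takes 0.05 s, during which the arm holds its last target. There are 200 camera calls.

TASK

Start a held camera exposure by pressing the controls on the three grey boxes with the fingertips, in this order: tip the rocker fully over by pressing down the half that stands up, then push the round button fully down (it stays down), then press the long bar key fully down and keep it down: finish while still holding the bar key pressed. Press no control before its turn, do not lift or shove the boxes, and leave the small things among them where they are.

Things in the scene. Friction and masses are not known exactly. Their poses are not given: they have to be found in the camera images.
- lamp_box: grey plastic control box, 96 x 80 x 42 mm (x, y, z) and about 0.8 kg, on rubber feet, not fixed to the bench; it carries the two-way rocker. Origin: centre of its underside, z up; a steel socket sticks out of its +x end.
- rocker (a joint): hinge of the lamp box's black rocker, rad: 0 = off (one half stands up at a slope of 0.4 rad, the other is level), 0.40 = on, against its stop (the half that stood up is level). It may start up to 0.04 on. It resists with about 0.08 N m (4 N at rocker_press) and stays where it is left.
- rocker_press (a point): middle of the half that stands up, on its surface, moving with it: press down here. The rocker is a shallow V, 36 mm wide, halves 34 mm long; this half is on the box's -x side, with a fine rib near its outer end. The point is 20 mm from the hinge line, which runs along the box's y above its centre, 55 mm above the bench. Once on, this half lies level at 55 mm. Bezel 3 mm high around.
- shutter_box: grey plastic control box, 96 x 80 x 42 mm (x, y, z) and about 0.8 kg, on rubber feet, not fixed to the bench; it carries the round button. Origin: centre of its underside, z up; a steel socket sticks out of its +x end.
- button (a joint): travel of the round button, m: 0 = up, 0.009 = fully down against its stop (it may start up to 0.0012 down). It resists with about 3 N and, having no return spring, stays at the depth it was pushed to.
- button_top (a point): centre of the top of the shutter box's black round button, 34 mm across, above the box's centre; 58 mm above the bench when up, 49 mm when fully down; it moves straight down. A collar 46 mm across and 3 mm high surrounds it.
- trigger_box: grey plastic control box, 96 x 80 x 42 mm (x, y, z) and about 0.8 kg, on rubber feet, not fixed to the bench; it carries the long bar key. Origin: centre of its underside, z up; a steel socket sticks out of its +x end.
- bar_key (a joint): travel of the bar key, m: 0 = up, 0.008 = fully down against its stop. A spring pushes it back up: 1 N at the top, 5 N at the bottom.
- key_top (a point): centre of the top of the black bar key, 28 x 66 mm (box x, y), above the box's centre; 58 mm above the bench when up, 50 mm when fully down; it moves straight down.
- lens_cap: black dust cap, a disc 38 mm across and 11 mm high, standing among the boxes; leave it alone. Origin: centre of its underside.
- objective_can: black screw-lid can, 44 mm across and 53 mm high, standing among the boxes; leave it alone. Origin: centre of its underside.
- oil_bottle: small amber dropper bottle, 32 mm across and 58 mm high; leave it alone. Origin: centre of its underside.
- adapter_block: white block, 33 x 58 x 26 mm; leave it alone. Origin: centre of its underside.
- marker: pen, 17 x 135 x 16 mm, lying in front of the microscope; leave it alone. Origin: centre of its underside.
Mind the look-alikes: they are no part of the job. Leave any brown or yellow look-alike of the lamp_box alone.

How it is judged:
By the outcome, as a careful person would: the job done as asked, in the order asked, and still so for the second after the job is handed in, while the arm keeps its last pose, push and grip.
It also fails if it takes over 42 s, if anything falls off the work surface, if the arm or the gripper's body presses on something with over 40 N, if the wrist force passes 120 N, or if a joint passes its speed limit or range.

## Working session

There is one attempt and no reset: what is moved stays moved. The work goes in short steps, Python scripts to look and compute and a tool call to move; the robot and the scene stay as the last step left them, time stands still between calls to the robot, and variables do not carry over. Pictures are saved under pics/ and viewed, at most 10 in all, crops included, and the job is handed in when it is done.

Besides the shell and the picture viewer there is one more tool, called after "Call:" as name(argument=value, ...), one argument or row to a line, values as JSON. jog_arm: Moves the arm, as the interface text tells. Scaled input: -1 to 1 covers 500 mm each way for a shift and pi/2 rad each way for a turn. Its arguments: {"type":"object","properties":{"targets":{"type":"string"},"grip_force":{"type":"number"}},"required":["targets"]}

```bash
mkdir -p pics; python3 - <<'E'
from bench import status,cams
import cv2,json,numpy as np
o=status.get_obs();print(o)
for n in("scene","top"):
    c=cams.camera(n);cv2.imwrite(f"pics/{n}0.png",c["img"][:,:,::-1]);print(n,c["K"],c["xyz"],c["orientation"])
E
```

```text
{'time_s': 0.0, 'joint_pos': array([-8.18929296e+01,  2.18423155e+01,  7.43881003e+01,  5.49518672e-04,
        8.38560168e+01, -1.23347314e+01]), 'dq': array([-0.00577419,  0.06018006, -0.03391838, -0.02713749, -0.12756786,
        0.02506307]), 'joint_torque': array([ 2.03715957e-03, -4.48458302e+01, -2.31271183e+01, -9.93390108e-05,
        4.78986825e-03, -1.49996112e-05]), 'position': array([ 0.19205649, -0.51505403,  0.23067965]), 'eef_rot': array([-1.79915679e+02, -1.89976342e-02,  2.04417286e+01]), 'wrist_force': array([-1.03302477,  0.12736981, -0.65034683]), 'ft_torque': array([ 0.02517507,  0.0136248 , -0.02366814]), 'gripper_force': 0.0, 'gripper_width': 0.08536371873075083}
scene [[485.61706638   0.         279.19189021]
 [  0.         485.61706638 215.02513489]
 [  0.           0.           1.        ]] [-0.23283971  0.99495276  1.03126229] [-131.85148509    0.74704594 -134.1402377 ]
top [[509.82875884   0.         279.88833854]
 [  0.         509.82875884 212.87320559]
 [  0.           0.           1.        ]] [0.31256833 0.26094806 1.55188495] [-171.29908377   -1.30004197  -88.53612025]
```

View pics/scene0.png

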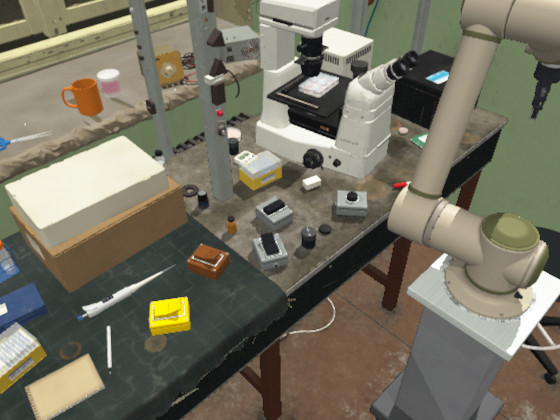

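View pics/top0.png

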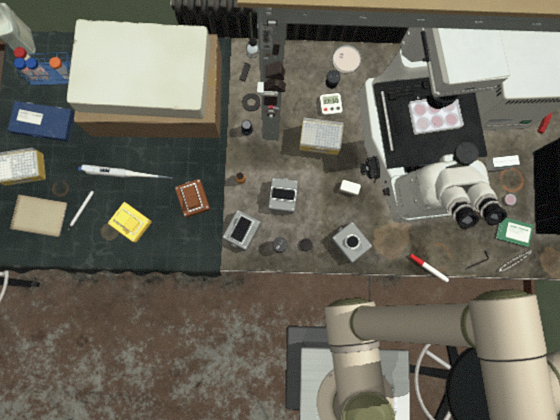

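The scene view shows three grey boxes, at about (274,212), (270,250) and (350,203). In the top view they are at (284,194), (241,230) and (352,242), and the last of these carries the round button. The rocker look-alikes are brown at top (193,198) and yellow at (129,222), and both get left alone. A close crop should separate the rocker from the bar key.

```bash
python3 - <<'E'
import cv2,numpy as np
a=cv2.imread("pics/top0.png")[165:275,215:385]; b=cv2.imread("pics/scene0.png")[180:275,225:385]
f=lambda i:cv2.resize(i,(780,290),interpolation=cv2.INTER_CUBIC) 
a=cv2.imread("pics/top0.png")[165:275,215:385];a=cv2.resize(a,None,fx=4.7,fy=4.7,interpolation=cv2.INTER_CUBIC)
b=cv2.resize(b,None,fx=5,fy=5,interpolation=cv2.INTER_CUBIC)
cv2.imwrite("pics/ca.png",a);cv2.imwrite("pics/cb.png",b)
E
```

```text
(no output)
```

View pics/ca.png

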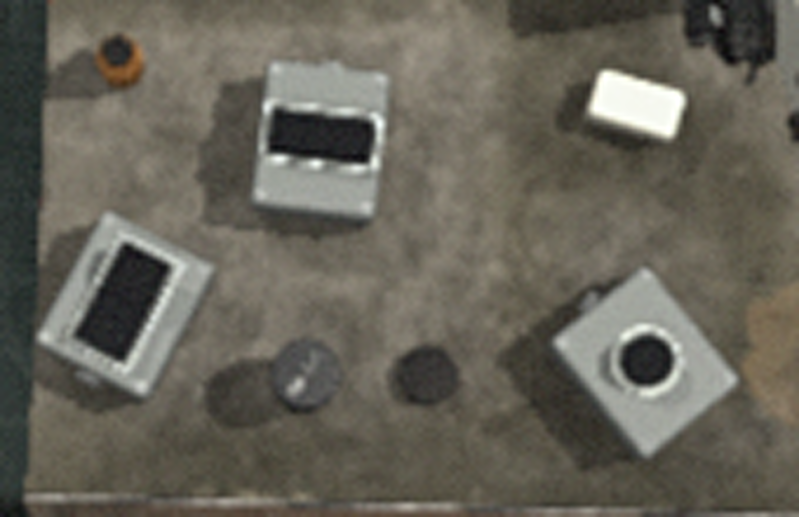

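View pics/cb.png

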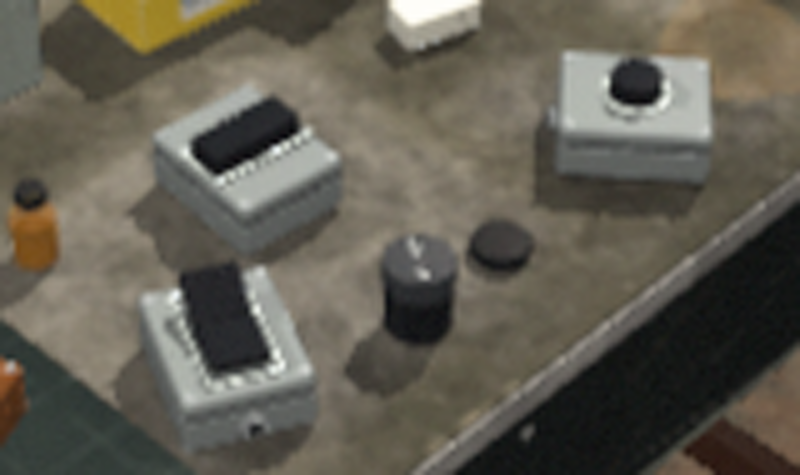

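The crops settle it:
- **Lamp box:** top (241,230). It has a V rocker in a bezel, its socket is on the lower-left side at crop (88,378), and its raised half is upper right.
- **Trigger box:** top (284,194).
- **Shutter box:** top (352,242).
- **Other things:** the can is at top crop (307,375) and the cap at (427,375).

Next I'll measure from both views.

```bash
cat > h.py <<'E'
import cv2,numpy as np
from scipy.spatial.transform import Rotation as R
from bench import cams
def cast(c,uv,z):
    uv=np.atleast_2d(np.array(uv,float));d=np.c_[uv,np.ones(len(uv))]@np.linalg.inv(c["K"]).T
    d=d@R.from_euler("xyz",c["orientation"],degrees=True).as_matrix().T
    p=np.array(c["xyz"]);return p+d*((z-p[2])/d[:,2])[:,None]
def tri(c1,u1,c2,u2):
    o=[];D=[]
    for c,u in((c1,u1),(c2,u2)):
        p=np.array(c["xyz"]);d=cast(c,u,0)[0]-p;o.append(p);D.append(d/np.linalg.norm(d))
    A=sum(np.eye(3)-np.outer(d,d) for d in D);b=sum((np.eye(3)-np.outer(d,d))@p for d,p in zip(D,o))
    x=np.linalg.solve(A,b);return x,max(np.linalg.norm(np.cross(x-p,d)) for p,d in zip(o,D))
def blob(mask,uv,r=28):
    m=np.zeros_like(mask);u,v=uv;m[v-r:v+r,u-r:u+r]=mask[v-r:v+r,u-r:u+r]
    n,l,s,ce=cv2.connectedComponentsWithStats(m)
    i=min((i for i in range(1,n) if s[i,4]>40),key=lambda i:np.hypot(*(ce[i]-uv)))
    return (l==i).astype(np.uint8),ce[i],s[i,4]
E
python3 - <<'E'
from h import *
t=cams.camera("top");s=cams.camera("scene")
def masks(c):
    h=cv2.cvtColor(c["img"],cv2.COLOR_RGB2HSV);return h,(h[...,2]<62).astype(np.uint8)
ht,dt=masks(t);hs,ds=masks(s)
print("grey",ht[245,335],ht[205,284],ht[247,243],"bench",ht[220,310],"scene top",hs[200,335])
for n,a,b in(("lamp",(241,228),(269,245)),("trig",(284,194),(274,207)),("shut",(352,242),(352,196))):
    ma,ca,na=blob(dt,a,18);mb,cb,nb=blob(ds,b,18)
    print(n,"dark",ca,na,cb,nb,"tri",tri(t,ca,s,cb))
    cn=max(cv2.findContours(ma,0,1)[0],key=len)[:,0]
    w=cast(t,cn,.055)[:,:2].astype(np.float32);print("  dark rect top",cv2.minAreaRect(w))
    g=((ht[...,2]>125)&(ht[...,1]<45)).astype(np.uint8);g=cv2.morphologyEx(g|dt*0,cv2.MORPH_CLOSE,np.ones((3,3)))
    u,v=a;best=max(cv2.findContours(g[v-30:v+30,u-30:u+30].copy(),0,1)[0],key=cv2.contourArea)[:,0]+[u-30,v-30]
    print("  boxtop",cv2.minAreaRect(best.astype(np.float32)),cv2.minAreaRect(cast(t,best,.042)[:,:2].astype(np.float32)))
E
```

```text
grey [18 25 51] [ 45   9 163] [ 34  13 159] bench [ 19  42 129] scene top [ 23  31 108]
lamp dark [240.70682731 228.73092369] 249 [269.02834008 243.12145749] 247 tri (array([0.49245535, 0.34781875, 0.05483784]), np.float64(0.0008234011430003269))
  dark rect top ((0.49207985401153564, 0.3469078838825226), (0.03314056992530823, 0.0654359981417656), 63.69485092163086)
  boxtop ((247.00779724121094, 223.37548828125), (46.471824645996094, 49.528358459472656), 3.5763344764709473) ((0.5107818245887756, 0.3298639953136444), (0.13837288320064545, 0.1493152379989624), 88.8757095336914)
trig dark [282.77005348 193.52406417] 187 [273.64242424 206.8969697 ] 165 tri (array([0.60265661, 0.22568631, 0.04835101]), np.float64(0.00018081998968043264))
  dark rect top ((0.6012300848960876, 0.2257997691631317), (0.06335225701332092, 0.026792438700795174), 84.4649887084961)
  boxtop ((285.3207092285156, 189.04827880859375), (43.900272369384766, 60.92142105102539), 82.05652618408203) ((0.6182679533958435, 0.21724045276641846), (0.13495320081710815, 0.18535420298576355), 9.917632102966309)
shut dark [352.08433735 241.38554217] 83 [351.76811594 196.34782609] 69 tri (array([0.46428402, 0.01652184, 0.04905542]), np.float64(0.0002576451990353427))
  dark rect top ((0.46315109729766846, 0.01754327490925789), (0.026679757982492447, 0.029798706993460655), 1.5772069692611694)
  boxtop ((352.1219787597656, 241.4024658203125), (31.70327377319336, 25.924846649169922), 51.34019470214844) ((0.46506452560424805, 0.015139207243919373), (0.09396112710237503, 0.0786392018198967), 39.517086029052734)
```

All three controls fit the descriptions:

| Control | x, y (m) | Direction |
|---|---|---|
| Rocker hinge | 0.492, 0.347 | box +x at 153.7° |
| Button | 0.463, 0.017 | – |
| Key | 0.601, 0.226 | long side at 84.5° |

The rocker triangulates to z = 0.055. The button and key read low because the scene blob includes their side walls.

The rocker press point is about (0.511, 0.338). I'll approach it with the fingers shut at yaw 153.7°.

Call:
jog_arm(
  targets="0.18 0.48 0 0 0 0.48 -1; 0.18 0.48 0 0 0 0.48 -1; 0.18 0.48 0 0 0 0.48 -1; 0.18 0.48 0 0 0 0.48 -1; 0.18 0.48 0 0 0 0.48 -1",
  grip_force=20,
)

```text
time_s: 0.7
position: [0.2801, -0.2793, 0.2313]
eef_rot: [180.0, -0.0, 63.7]
wrist_force: [1.2, 0.5, 0.3]
gripper_width: 0.0122
gripper_force: 0.0
```

Call:
jog_arm(
  targets="0.18 0.48 0 0 0 0.48 -1; 0.18 0.48 0 0 0 0.48 -1; 0.18 0.48 0 0 0 0.48 -1; 0.18 0.48 0 0 0 0.48 -1; 0.18 0.48 0 0 0 0.48 -1",
)

```text
time_s: 1.2
position: [0.3678, -0.0452, 0.2315]
eef_rot: [180.0, 0.0, 106.7]
wrist_force: [0.9, -1.1, 0.4]
gripper_width: 0.0
gripper_force: 0.0
```

Call:
jog_arm(
  targets="0.18 0.48 0 0 0 0.48 -1; 0.18 0.48 0 0 0 0.48 -1; 0.18 0.48 0 0 0 0.48 -1; 0.18 0.48 0 0 0 0.48 -1; 0.18 0.48 0 0 0 0.48 -1",
)

```text
time_s: 1.7
position: [0.4556, 0.1892, 0.2313]
eef_rot: [-180.0, 0.0, 149.7]
wrist_force: [0.7, -0.9, 0.7]
gripper_width: 0.0
gripper_force: 0.0
```

Call:
jog_arm(
  targets="0.111 0.298 -0.26 0 0 0.044 -1; 0.111 0.298 -0.26 0 0 0.044 -1; 0.111 0.298 -0.26 0 0 0.044 -1; 0.111 0.298 -0.26 0 0 0.044 -1; 0.111 0.298 -0.26 0 0 0.044 -1",
)

```text
time_s: 2.2
position: [0.5097, 0.3384, 0.0963]
eef_rot: [-179.7, -0.3, 153.5]
wrist_force: [-0.4, -0.7, -0.4]
gripper_width: -0.0
gripper_force: 0.0
```

```bash
python3 - <<'E'
from h import *
from bench import status
for n,b in(("top",(200,190)),("scene",(230,170))):
    c=cams.camera(n)["img"][b[1]:b[1]+100,b[0]:b[0]+100];cv2.imwrite(f"pics/{n}1.png",cv2.resize(c,(400,400),interpolation=2)[:,:,::-1])
cv2.imwrite("pics/p1.png",np.hstack([cv2.imread("pics/top1.png"),cv2.imread("pics/scene1.png")]))
print(status.get_obs()["position"])
E
```

```text
[0.51050413 0.33625369 0.1001397 ]
```

View pics/p1.png

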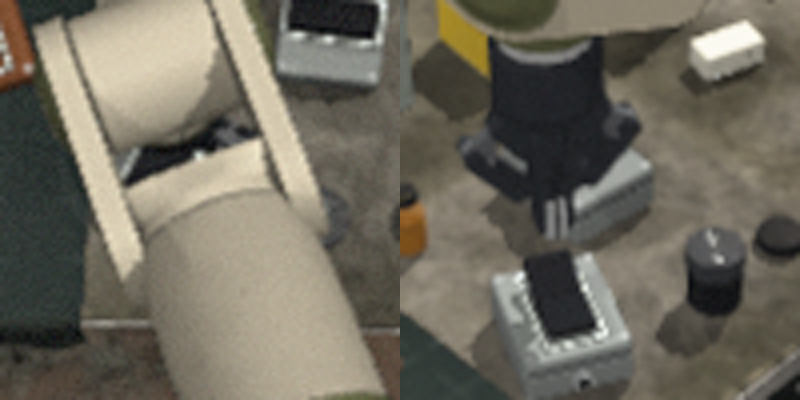

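The scene crop shows the shut fingertips at (555,235), above the raised half at (550,275), with its rib end facing away. The position is right, so I'll press down in small steps.

Call:
jog_arm(
  targets="0 0.002 -0.05 0 0 0 -1; 0 0.002 -0.065 0 0 0 -1; 0 0.002 -0.075 0 0 0 -1; 0 0.002 -0.083 0 0 0 -1; 0 0.002 -0.089 0 0 0 -1",
)

```text
time_s: 2.8
position: [0.5118, 0.3366, 0.058]
eef_rot: [179.9, 0.1, 153.3]
wrist_force: [1.2, -1.8, 2.6]
gripper_width: -0.0002
gripper_force: 1.6
```

Call:
jog_arm(
  targets="0 0 -0.002 0 0 0 -1; 0 0 -0.002 0 0 0 -1; 0 0 -0.002 0 0 0 -1",
)

```text
time_s: 3.1
position: [0.5113, 0.337, 0.0562]
eef_rot: [180.0, 0.0, 153.3]
wrist_force: [1.5, -1.7, 2.6]
gripper_width: -0.0002
gripper_force: 1.4
```

Call:
jog_arm(
  targets="0 0 -0.002 0 0 0 -1; 0 0 -0.003 0 0 0 -1; 0 0 -0.004 0 0 0 -1; 0 0 -0.004 0 0 0 -1",
)

```text
time_s: 3.5
position: [0.5113, 0.337, 0.0549]
eef_rot: [179.9, 0.1, 153.3]
wrist_force: [-1.1, -2.0, 10.7]
gripper_width: 0.0
gripper_force: 5.2
```

Call:
jog_arm(
  targets="0 0 -0.002 0 0 0 -1; 0 0 -0.003 0 0 0 -1; 0 0 -0.003 0 0 0 -1",
)

```text
time_s: 3.8
position: [0.5114, 0.3371, 0.0547]
eef_rot: [179.9, 0.1, 153.3]
wrist_force: [-3.5, -3.6, 19.6]
gripper_width: -0.0003
gripper_force: 10.2
```

Call:
jog_arm(
  targets="0 0 0.1 0 0 0 -1; 0 0 0.15 0 0 0 -1; 0 0 0.15 0 0 0 -1",
)

```text
time_s: 4.1
position: [0.5118, 0.3378, 0.1307]
eef_rot: [179.7, 0.2, 153.3]
wrist_force: [-0.4, -0.7, -0.5]
gripper_width: -0.0003
gripper_force: 0.0
```

The rocker hit its stop at z = 0.0548 with the force climbing to 20 N. Next is the button at (0.463, 0.017).

Call:
jog_arm(
  targets="-0.097 -0.642 0 0 0 0 -1; -0.097 -0.642 0 0 0 0 -1; -0.097 -0.642 0 0 0 0 -1; -0.097 -0.642 0 0 0 0 -1; -0.097 -0.642 0 0 0 0 -1",
)

```text
time_s: 4.6
position: [0.472, 0.0883, 0.1261]
eef_rot: [-180.0, -0.2, 153.3]
wrist_force: [0.6, -0.5, -0.3]
gripper_width: -0.0002
gripper_force: 0.0
```

```bash
python3 - <<'E'
from h import *
from bench import status
print(status.get_obs()["position"],status.get_obs()["eef_rot"])
c=cams.camera("scene")["img"][190:280,225:325];cv2.imwrite("pics/p2.png",cv2.resize(c,(500,450),interpolation=2)[:,:,::-1])
E
```

```text
[0.47204528 0.08830646 0.12612027] [-1.79958963e+02 -1.52291902e-01  1.53345712e+02]
```

View pics/p2.png

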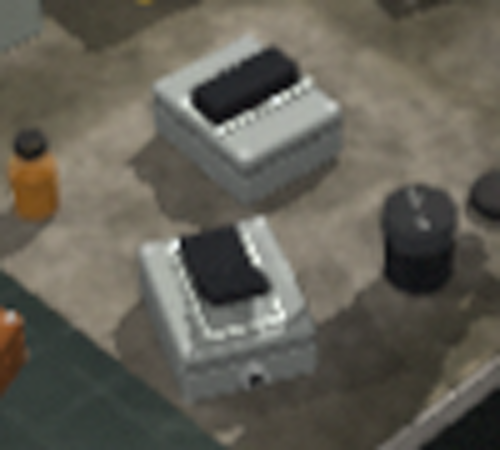

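The picture shows the rocker tipped: the near half stands up at (230,285), the far half lies level at (210,245), and the box hasn't moved. Carrying on to the button.

Call:
jog_arm(
  targets="-0.018 -0.142 -0.05 0 0 0 -1; -0.018 -0.142 -0.05 0 0 0 -1; -0.018 -0.142 -0.05 0 0 0 -1",
)

```text
time_s: 4.95
position: [0.4631, 0.0169, 0.1003]
eef_rot: [-179.9, -0.3, 153.1]
wrist_force: [0.4, 0.0, 0.1]
gripper_width: 0.0003
gripper_force: 0.0
```

Call:
jog_arm(
  targets="0 0 -0.06 0 0 0 -1; 0 0 -0.08 0 0 0 -1; 0 0 -0.088 0 0 0 -1; 0 0 -0.094 0 0 0 -1; 0 0 -0.1 0 0 0 -1",
)

```text
time_s: 5.45
position: [0.4647, 0.0192, 0.0528]
eef_rot: [180.0, 0.0, 153.4]
wrist_force: [-1.7, 1.3, 2.6]
gripper_width: -0.0001
gripper_force: 1.4
```

Call:
jog_arm(
  targets="0 0 -0.002 0 0 0 -1; 0 0 -0.004 0 0 0 -1; 0 0 -0.005 0 0 0 -1; 0 0 -0.005 0 0 0 -1",
)

```text
time_s: 5.85
position: [0.4649, 0.0187, 0.05]
eef_rot: [180.0, 0.0, 153.3]
wrist_force: [0.5, 1.8, 2.7]
gripper_width: -0.0
gripper_force: 1.3
```

Call:
jog_arm(
  targets="0 0 -0.002 0 0 0 -1; 0 0 -0.004 0 0 0 -1; 0 0 -0.006 0 0 0 -1; 0 0 -0.006 0 0 0 -1",
)

```text
time_s: 6.25
position: [0.465, 0.0187, 0.0487]
eef_rot: [180.0, 0.1, 153.3]
wrist_force: [-7.4, 2.8, 28.1]
gripper_width: -0.0004
gripper_force: 14.3
```

The button is on its stop at z = 0.0487 with 28 N. Lifting and going to the bar key.

Call:
jog_arm(
  targets="0 0 0.08 0 0 0 -1; 0 0 0.15 0 0 0 -1; 0.1 0.15 0.15 0 0 0.1 -1; 0.2 0.3 0.15 0 0 0.2 -1; 0.273 0.415 0.15 0 0 0.235 -1",
)

```text
time_s: 6.75
position: [0.5484, 0.145, 0.122]
eef_rot: [-180.0, 0.0, 174.7]
wrist_force: [0.3, -1.0, -0.1]
gripper_width: -0.0001
gripper_force: 0.0
```

```bash
python3 - <<'E'
from h import *
from bench import status
c=cams.camera("scene")["img"][170:260,285:385];cv2.imwrite("pics/p3.png",cv2.resize(c,(500,450),interpolation=2)[:,:,::-1])
o=status.get_obs();print(o["position"],o["eef_rot"])
E
```

```text
[0.55124246 0.15030949 0.12179075] [179.86613893   0.19973992 175.0075876 ]
```

View pics/p3.png

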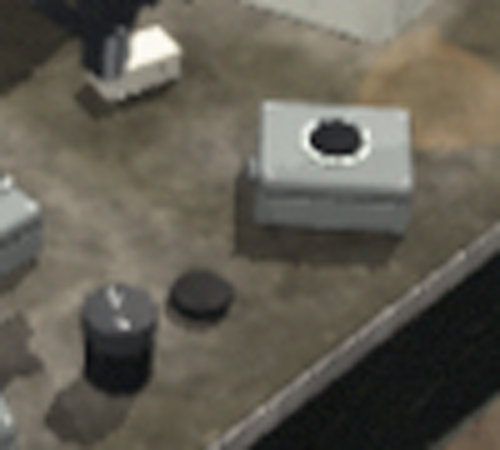

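The button at (335,138) is sunk into its collar, and the box, cap and can are all in place. Now over the key.

Call:
jog_arm(
  targets="0.1 0.151 0 0 0 0 -1; 0.1 0.151 0 0 0 0 -1; 0.1 0.151 -0.03 0 0 0 -1; 0.1 0.151 -0.05 0 0 0 -1; 0.1 0.151 -0.05 0 0 0 -1",
)

```text
time_s: 7.3
position: [0.5963, 0.2186, 0.0948]
eef_rot: [-179.9, -0.2, 174.4]
wrist_force: [-0.3, -0.8, -0.7]
gripper_width: 0.0003
gripper_force: 0.0
```

Call:
jog_arm(
  targets="0.01 0.015 0 0 0 0 -1; 0.01 0.015 0 0 0 0 -1; 0.01 0.015 0 0 0 0 -1",
)

```text
time_s: 7.6
position: [0.6027, 0.2267, 0.0975]
eef_rot: [180.0, 0.1, 174.5]
wrist_force: [0.7, 0.5, 0.1]
gripper_width: -0.0
gripper_force: 0.0
```

Call:
jog_arm(
  targets="-0.002 0 -0.05 0 0 0 -1; -0.002 0 -0.074 0 0 0 -1; -0.002 0 -0.082 0 0 0 -1; -0.002 0 -0.088 0 0 0 -1; -0.002 0 -0.094 0 0 0 -1",
)

```text
time_s: 8.1
position: [0.6015, 0.2267, 0.0506]
eef_rot: [180.0, 0.0, 174.5]
wrist_force: [-3.9, -1.9, 5.1]
gripper_width: -0.0
gripper_force: 2.3
```

Call:
jog_arm(
  targets="0 0 -0.002 0 0 0 -1; 0 0 -0.003 0 0 0 -1; 0 0 -0.004 0 0 0 -1; 0 0 -0.004 0 0 0 -1",
)

```text
time_s: 8.5
position: [0.6016, 0.2268, 0.0499]
eef_rot: [180.0, 0.1, 174.5]
wrist_force: [-5.0, -2.2, 12.8]
gripper_width: -0.0001
gripper_force: 6.4
```

Call:
jog_arm(
  targets="0 0 -0.001 0 0 0 -1; 0 0 -0.002 0 0 0 -1; 0 0 -0.002 0 0 0 -1; 0 0 -0.002 0 0 0 -1; 0 0 -0.002 0 0 0 -1",
)

```text
time_s: 9.0
position: [0.6016, 0.2268, 0.0497]
eef_rot: [180.0, 0.1, 174.5]
wrist_force: [-8.2, -2.6, 18.2]
gripper_width: -0.0002
gripper_force: 9.4
```

```bash
python3 - <<'E'
from h import *
from bench import status
c=cams.camera("scene")["img"][170:270,225:385];cv2.imwrite("pics/p4.png",cv2.resize(c,(800,500),interpolation=2)[:,:,::-1])
o=status.get_obs();print(o["position"],o["wrist_force"],o["time_s"])
E
```

```text
[0.60162965 0.22677832 0.04970192] [-7.45824561 -3.33137994 18.09795594] 9.05
```

View pics/p4.png

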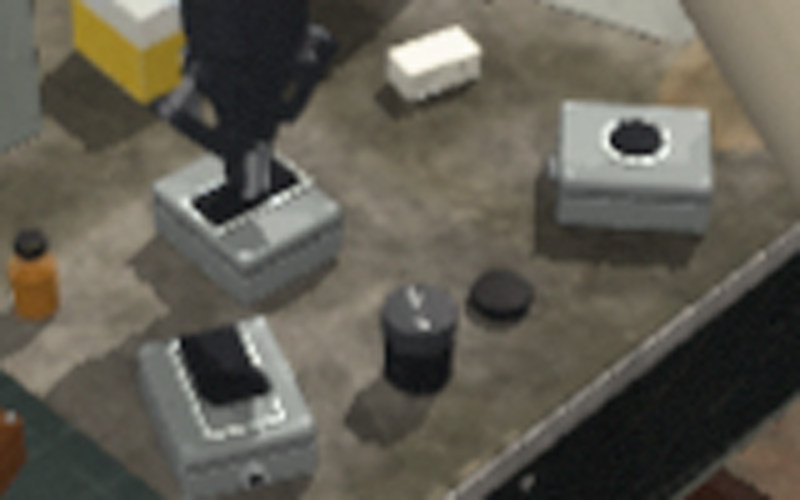

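The fingertips at (255,180) hold the key down flush. The rocker is still on, the button is still down, and nothing else has moved.

```bash
python3 -c "
from bench import close_job
print(close_job())"
```

```text
the job is handed in; nothing more can be done
None
```

The job is handed in at about 9 s of the 42 s limit: rocker tipped fully over, then the button pushed to its stop, and the bar key still held down against its stop at about 18 N, with the boxes and small things where they were.

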